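# Open the label printer for a new roll

## Task

The label printer has run out: open it up for a new roll. Press its two blue release keys down together with the fingertips and keep both down until the cover pops up, then let the keys come back up and push the cover right over until it rests fully open at the back. The printer is not to be lifted or pushed out of place, and the bottles and the spare roll around it are left alone.

Things in the scene. Friction and masses are not known exactly. Their poses are not given: they have to be found in the camera images.
- printer: desktop label printer, pale grey base with a dark cover, 130 mm wide (its y), 190 mm deep (its x), 126 mm tall closed, about 1.5 kg, standing loose on four rubber feet. Origin: centre of the underside. Its z is up; its front (the side with the blue keys) is its -x side, its y points to the left key. The 58 mm deep front shoulder, from x -95 to -37 mm, is a flat ledge 85 mm high that carries the keys; the cover fills the rest of the top.
- latch_left_top (a point): centre of the top face of the left blue release key (at the printer's +y side). The key's top is 29 mm along the printer's x by 28 mm along its y, its rest height is 98 mm above the bench, 13 mm above the shoulder; the two key centres are 66 mm apart along the printer's y. The nearest part of the closed cover, its front lip, begins 27 mm behind the key's centre.
- latch_right_top (a point): centre of the top face of the right blue release key (at the printer's -y side), otherwise like the left one.
- latch_left (a joint): rotation of the left key, rad: 0 at rest, 0.17 fully pressed, when the key's centre is 6 mm lower. A spring pushes it back up: about 1.4 N at the centre starts it moving, about 3 N lets go of the cover (near 0.11 rad, 4 mm down), about 4 N presses it fully.
- latch_right (a joint): rotation of the right key, as for the left. Each key works a hook of its own and either hook alone keeps the cover shut, so the cover comes free only while both keys are down at once.
- cover (a joint): opening angle of the cover, rad: 0 shut, 1.8 fully open, resting back on its stop. It turns about a level hinge at the printer's rear, so that its front edge goes up and back (towards the printer's +x). Once both hooks let go a damped spring lifts it to about 1.0 within about a second and it stays there; beyond that it must be pushed (well under 1 N at the lip); past about 1.5 it falls back fully open by its own weight.
- cover_lip (a point): middle of the front face of the cover's front lip, a dark edge 11 mm high (5.5 mm above and below this point), 130 mm wide along the printer's y. Shut it lies 98.5 mm above the bench; it moves with the cover on a circle of 122 mm radius about the hinge line, reaching about 105 mm higher and 60 mm further back when the cover has popped up.
- cover_hinge (a point): middle of the cover's hinge line, which runs along the printer's y, 92 mm above the bench and 75 mm behind the printer's centre (its +x). Two steel catches, each 12 mm wide, hang 33 mm below the cover's edge near its front corners, 46 to 58 mm to either side of the middle; with the cover up they stick out from it towards the front.
- label_roll: spare roll of labels, white, standing on end, 77 mm across, 52 mm tall. Origin: centre of its underside. To be left alone.
- amber_bottle: brown reagent bottle with a black cap, 62 mm across, 135 mm tall. Origin: centre of its underside. To be left alone.
- reagent_bottle: white reagent bottle with a yellow label and a black cap, 68 mm across, 145 mm tall. Origin: centre of its underside. To be left alone.
Mind the look-alikes: they are no part of the job. What is shaped like the printer but orange or pink is not meant.

How it is judged:
On the way, in this order (a step that is already met when the one before it is completed fails the run):
1. the cover has come up (above 0.15 rad) while the fingers hold both keys down (each beyond 0.09 rad) (value of joint each of latch_left, latch_right above 0.09 rad and value of joint cover above 0.15 rad and contact force between the fingers and printer above 1 N), for 0.1 s.
2. both keys are back up (below 0.04 rad) and the cover is pushed right over (beyond 1.65 rad) (value of joint each of latch_left, latch_right below 0.04 rad and value of joint cover above 1.65 rad), for 0.2 s.
At the end, for the whole second after the job is handed in: The cover rests fully open (beyond 1.65 rad), both keys are back up (below 0.04 rad), the printer stands flat within 30 mm of where it was, and the roll and both bottles stand upright within 30 mm of their places (all of step 2 and velocity of joint cover between -0.1 and 0.1 rad/s and distance of each of printer, label_roll, amber_bottle, reagent_bottle from where it was at the start of the episode below 0.03 m and angle between printer's own z axis and vertical below 0.05 rad and linear speed of printer below 0.02 m/s and angle between each of label_roll, amber_bottle, reagent_bottle's own z axis and vertical below 0.1 rad); the robot touches nothing.
It fails at once if the printer is lifted, tipped or pushed more than 30 mm (distance of printer from where it was at the start of the episode above 0.03 m or angle between printer's own z axis and vertical above 0.15 rad or height (world z) of printer above 0.012 m).
It fails at once if a bottle or the spare roll is lifted, toppled or moved more than 30 mm (distance of any of label_roll, amber_bottle, reagent_bottle from where it was at the start of the episode above 0.03 m or angle between any of label_roll, amber_bottle, reagent_bottle's own z axis and vertical above 0.35 rad).
It also fails if it takes over 45 s, if anything falls off the work surface, if the arm or the gripper's body presses on something with over 40 N, if the wrist force passes 120 N, or if a joint passes its speed limit or range.

## Robot

A 7-joint arm with a two-finger parallel gripper is mounted at the origin on the work surface. World frame = base frame: x ahead of the robot, y to its left, z up, the work surface at z = 0. Lengths are in m, angles in rad, forces in N, time in s.
With the tool pointing down it reaches from about 0.35 to 0.9 m from the base axis. Payload 19.9 kg.
Tool frame: the origin (TCP) lies midway between the tips of the shut fingers; the grasp point (between the pads) lies 19 mm behind it (robot.hold_point_z is the distance from the TCP to the grasp point, in m); y points along the fingers, z is the direction in which the jaws open and shut, and the axes are right-handed (so a half turn about y gives the same grasp; the last joint's range is limited). The gripper opens to 85 mm and grips with 20 to 120 N. Pads are 22 mm wide; open, the fingers measure 114 mm over their backs; the gripper's body (76 mm by 85 mm) begins 54 mm behind the grasp point. The pads swing forward as they close: fully open they stand 13 mm farther back than shut.
Start: joints at [1.27, 0.417, -0.01, 1.614, 0.005, 1.111, -0.053], TCP at [0.161, -0.604, 0.231] pointing down, gripper open.
Joint ranges: [-2.81, 2.81], [-0.39, 2.02], [-1.27, 1.25], [0.06, 2.57], [-1.19, 4.33], [0.19, 2], [-2.82, 2.82]. Speed limits (rad/s): [1.89, 1.89, 2.39, 2.39, 3.01, 3.01, 3.01].

## Interface

Orientations are given as a unit quaternion [x, y, z, w].
In Python, from station import status, camera, get_calibration, close_job, boxes_of, robot gives the robot as it stands.
- The arm moves only by the tool drive_tool, never from a script. Its argument "series" is a list of rows, each a list of 2 entries, a list of its own where there are three numbers: the shift along the tool's x, y, z in units of 40 mm (1.0 is 40 mm), then the turn, a rotation vector about the tool's x, y, z in units of 8 degrees (1.0 is 8 degrees). A call has 1 to 20 rows; each row shifts and turns the commanded pose from where the row before left it, along the tool's axes as they then stand; what a row does not reach is not made up. A row lasts 1/10 s, in which the tool goes at most 50 mm and 8.59 degrees, less where a joint would pass 70% of its speed; a pose out of reach is approached as far as the arm can. A call is refused whole if a number of a shift passes 1 or a number of a turn 1, either way. A call with a gripper value outside its range is refused whole. "claw" is the opening, from 0 (shut) to 1 (fully open), set as the call begins (left out, the last holds). The fingers move at their own pace and stop on an object; "newtons" is the grip in N (left out, the last holds). Time passes only in rows, so rows that do not move let the fingers close. It gives the time, the measured TCP pose, the force and the opening at its end, in the units of the state.
- status.read_state(): the state, without advancing time (a new reading comes with each control period).
- camera(name): name is "scene" or "top"; returns the picture (480x640x3 uint8, blue, green, red); there is no depth.
- get_calibration(name): a dict with "K" (3x3 intrinsics, pixels), "R" (3x3) and "t" (3): a world point X has camera coordinates R X + t. Camera axes: x right, y down, z forward; pixel columns grow to the right and rows downward; lengths in m; the calibration is good to about 2 mm. A picture is of the moment at which its call begins. get_calibration takes no time and is no camera call.
- close_job(): hands the job in, once; it reports no verdict.
Trained networks look in the newest picture that a camera, given by its name, has taken for a name from the list of things; names that differ only in an ending like _2 or _b are one class to them, and where a whole thing is asked for, a point or a joint stands for the part that bears it (a point fixed in the world has none). Each returns a list of dicts, best first, with "conf" (0 to 1); they miss things now and then, are a little off and sometimes report something else, mostly with a low value. They report only what shows in the picture. A call takes as long as a camera call. They do not tell look-alikes from the thing itself.
- boxes_of(camera, thing): "centre" ([x, y, z] in m, in world coordinates, good to about 4 mm: the middle of the surface that is visible of it).
The state is a dict: "clock": time; "joints": joint angles; "joint_velocities": joint speeds; "effort": joint torques, N m; "position": TCP position; "ee_rot": TCP orientation; "ft_force": force on the tool from outside, world axes, zero at the start; "wrist_torque": the same for the moment, N m; "grip_width": finger opening in m.
Only numpy, scipy, OpenCV 4.12 (cv2) and the standard library are available. Lean on these libraries where they do the work, as an engineer would, in place of code of your own. Each camera call takes 0.05 s, during which the arm holds its last target.

## Working session

There is one attempt and no reset: what is moved stays moved. The work goes in short steps, Python scripts to look and compute and a tool call to move; the robot and the scene stay as the last step left them, time stands still between calls to the robot, and variables do not carry over. Pictures are saved under pics/ and viewed, and the job is handed in when it is done.

Besides the shell and the picture viewer there is one more tool, called after "Emit:" by a JSON object that holds its "method" and its "body". drive_tool: Moves the arm, as the interface text tells. Its arguments: {"type":"object","properties":{"series":{"type":"array"},"claw":{"type":"number"},"newtons":{"type":"number"}},"required":["series"]}

```bash
mkdir -p pics; ls
python3 - <<'E'
from station import status, camera, get_calibration, boxes_of, robot
import cv2
for n in("scene","top"):
    cv2.imwrite(f"pics/{n}0.png",camera(n))
    c=get_calibration(n);print(n,c)
    for t in("printer","latch_left_top","latch_right_top","cover_lip","cover_hinge","label_roll","amber_bottle","reagent_bottle"):
        print(t,[(round(b["conf"],2),[round(v,3) for v in b["centre"]]) for b in boxes_of(n,t)])
print(status.read_state())
print([a for a in dir(robot) if a[0]!="_"])
E
```

```text
pics
scene {'K': array([[438.58622169,   0.        , 313.41360788],
       [  0.        , 438.58622169, 236.4276048 ],
       [  0.        ,   0.        ,   1.        ]]), 'R': array([[-7.33179237e-02,  9.97308152e-01,  9.65739141e-04],
       [ 8.06103822e-01,  5.98314867e-02, -5.88741728e-01],
       [-5.87214706e-01, -4.23868351e-02, -8.08320633e-01]]), 't': array([ 0.01072582, -0.37458662,  1.15439957])}
printer [(0.86, [0.596, -0.075, 0.106]), (0.72, [0.654, 0.268, 0.105])]
latch_left_top [(0.82, [0.575, 0.21, 0.099]), (0.46, [0.473, -0.048, 0.097]), (0.44, [0.258, -0.167, 0.094])]
latch_right_top [(0.81, [0.638, 0.198, 0.096]), (0.58, [0.475, -0.046, 0.101]), (0.49, [0.476, -0.11, 0.098]), (0.49, [0.244, -0.229, 0.095])]
cover_lip [(0.89, [0.64, 0.281, 0.124]), (0.85, [0.582, -0.073, 0.128]), (0.83, [0.357, -0.213, 0.126])]
cover_hinge [(0.96, [0.651, 0.26, 0.104]), (0.86, [0.594, -0.071, 0.103]), (0.61, [0.374, -0.207, 0.089])]
label_roll [(0.92, [0.428, 0.058, 0.048])]
amber_bottle [(0.61, [0.541, -0.211, 0.084])]
reagent_bottle [(0.65, [0.587, 0.067, 0.095])]
top {'K': array
[... 1140 characters left out ...]
14, -0.01028806,  1.61357521,  0.00469171,
        1.11070604, -0.05301128]), 'joint_velocities': array([ 8.62429128e-05,  8.41814251e-04,  6.49770468e-04, -6.67042969e-04,
       -1.26152447e-03,  1.73461675e-03, -2.04695382e-04]), 'effort': array([-3.93954660e-04, -8.64211893e+01,  6.77704364e-01, -4.35212874e+01,
        1.90958072e-02,  2.03758325e-03,  5.26371373e-07]), 'position': array([ 0.16054211, -0.60401954,  0.23125613]), 'ee_rot': array([-0.09159907,  0.70117942, -0.70112259,  0.09156493]), 'ft_force': array([ 0.25337412, -0.41038363, -0.47947309]), 'wrist_torque': array([-0.01413758,  0.03657674, -0.03475908]), 'grip_width': 0.0854057177366583}
['PlanningError', 'hold_point_z']
```

View pics/scene0.png

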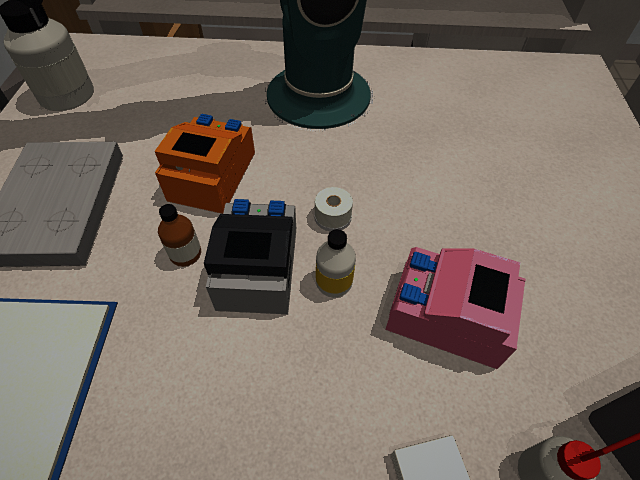

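View pics/top0.png

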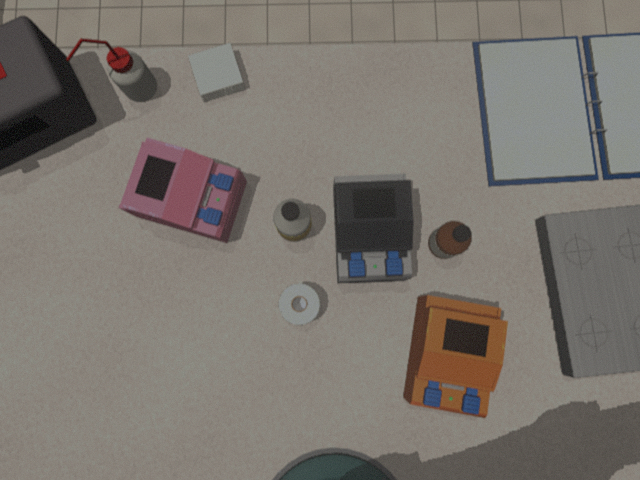

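```bash
cat > h.py <<'E'
import numpy as np,cv2
from station import *
from scipy.spatial.transform import Rotation as R
def pix(n,X):
    c=get_calibration(n);p=c["K"]@(c["R"]@np.array(X)+c["t"]);return p[:2]/p[2]
def ray(n,uv,z):
    c=get_calibration(n);d=c["R"].T@np.linalg.inv(c["K"])@np.array([*uv,1.]);o=-c["R"].T@c["t"]
    return o+d*(z-o[2])/d[2]
E
python3 - <<'E'
from h import *
for n in("scene","top"):
    im=cv2.imread(f"pics/{n}0.png");h=cv2.cvtColor(im,cv2.COLOR_BGR2HSV)
    m=cv2.inRange(h,(105,120,60),(125,255,255))
    k,l,s,c=cv2.connectedComponentsWithStats(m)
    for i in range(1,k):
        if s[i,4]>60:
            p=ray(n,c[i],.095); print(n,c[i].round(1),s[i],p.round(4))
q=status.read_state()["ee_rot"];print(R.from_quat(q).as_matrix().round(3))
E
python3 - <<'E'
import cv2
im=cv2.imread("pics/top0.png")[160:300,280:480];cv2.imwrite("pics/crop0.png",cv2.resize(im,None,fx=4,fy=4,interpolation=cv2.INTER_CUBIC))
E
```

```text
scene [203.9 118.5] [196 114  16  10 109] [ 0.2344 -0.2313  0.095 ]
scene [232.6 123.6] [225 119  16  10 113] [ 0.2464 -0.1665  0.095 ]
scene [240.3 204.7] [232 199  17  13 169] [ 0.47   -0.1111  0.095 ]
scene [276.1 206.5] [269 201  15  12 176] [ 0.4695 -0.0449  0.095 ]
scene [422.3 260.7] [411 252  25  18 286] [0.5687 0.2138 0.095 ]
scene [412.7 293.2] [401 283  26  21 331] [0.6318 0.1942 0.095 ]
scene [ 76.3 371.3] [   0  298  117  182 1403] [ 0.7936 -0.2908  0.095 ]
top [610.4 163.8] [598 132  42  47 275] [ 0.6494 -0.5124  0.095 ]
top [579.8 177.9] [556 170  42  11 112] [ 0.6243 -0.4545  0.095 ]
top [221.2 181.1] [210 174  23  16 206] [0.6305 0.1924 0.095 ]
top [209.8 215.4] [199 209  22  16 212] [0.5678 0.2121 0.095 ]
top [393.5 263.2] [386 251  16  24 300] [ 0.476  -0.1126  0.095 ]
top [356.1 264.8] [349 252  16  24 294] [ 0.4745 -0.0468  0.095 ]
top [432.2 394.7] [424 382  17  24 270] [ 0.2516 -0.169   0.095 ]
top [470.8 401.6] [463 389  17  25 307] [ 0.2392 -0.2335  0.095 ]
[[-0.966 -0.     0.257]
 [-0.257  0.    -0.966]
 [ 0.    -1.    -0.   ]]
```

View pics/crop0.png

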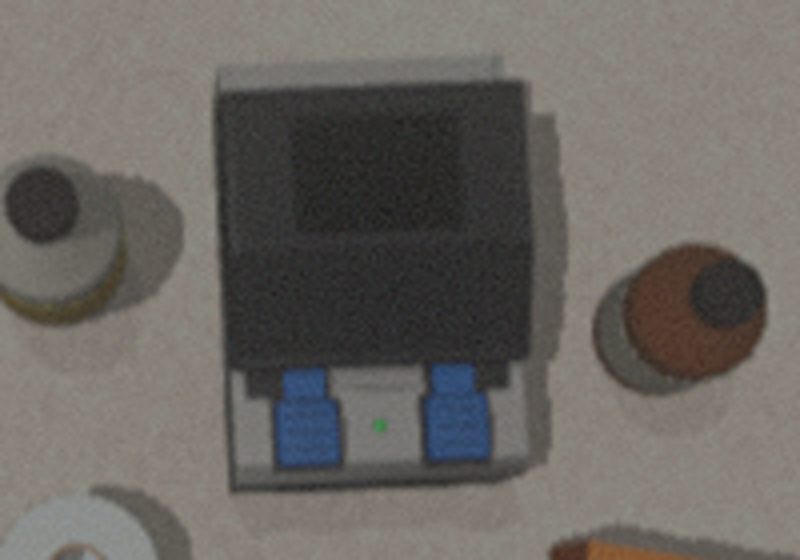

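Emit:
{"method": "drive_tool", "body": {"series": [[[0,0,0],[0,0.6,0]],[[0,0,0],[0,0.6,0]],[[0,0,0],[0,0.55,0]],[[-0.5,0,-0.9],[0,0,0]],[[-0.5,0,-0.9],[0,0,0]],[[-0.5,0,-0.9],[0,0,0]],[[-0.5,0,-0.9],[0,0,0]],[[-0.5,0,-0.9],[0,0,0]],[[-0.5,0,-0.9],[0,0,0]],[[-0.5,0,-0.9],[0,0,0]],[[-0.5,0,-0.9],[0,0,0]],[[-0.5,0,-0.9],[0,0,0]],[[-0.5,0,-0.9],[0,0,0]],[[0,0,0],[0,0,0]]], "claw": 0.61}}

```text
clock: 2.3
position: [0.3571, -0.237, 0.2316]
ee_rot: [-0.007, 0.707, -0.707, 0.008]
ft_force: [-0.6, -1.1, 0.4]
grip_width: 0.052
```

Run:
```python
from h import *
s=status.read_state();print(s["clock"],s["position"],s["grip_width"],s["ft_force"]);print(R.from_quat(s["ee_rot"]).as_matrix().round(3))
print(ray("top",(357,268),.098),ray("top",(394.5,267),.098))
print(ray("scene",(240,204),.098),ray("scene",(276,206),.098))
```

```text
2.3 [ 0.35708358 -0.23698383  0.23162449] 0.052019577759247926 [-0.61381454 -1.10552012  0.42075454]
[[-1.     0.001  0.022]
 [-0.022  0.    -1.   ]
 [-0.001 -1.    -0.   ]]
[ 0.4685193  -0.04793346  0.098     ] [ 0.46908212 -0.11364869  0.098     ]
[ 0.47081676 -0.11108254  0.098     ] [ 0.47067193 -0.04473549  0.098     ]
```

Emit:
{"method": "drive_tool", "body": {"series": [[[-0.57,0,-0.77],[0,0,0]],[[-0.57,0,-0.77],[0,0,0]],[[-0.57,0,-0.77],[0,0,0]],[[-0.57,0,-0.77],[0,0,0]],[[-0.57,0.2,-0.77],[0,0,0]],[[0,0.9,0],[0,0,0]],[[0,0.9,0],[0,0,0]],[[0,0,0],[0,0,0.6]],[[0,0,0],[0,0,0.6]],[[0,0,0],[0,0,0]],[[0,0,0],[0,0,0]]]}}

```text
clock: 3.4
position: [0.4666, -0.0856, 0.1517]
ee_rot: [0.054, 0.705, -0.704, 0.064]
ft_force: [-0.4, 0.1, 0.2]
grip_width: 0.0522
```

Run:
```python
from h import *
s=status.read_state();print(s["clock"],s["position"],s["grip_width"],s["ft_force"]);print(R.from_quat(s["ee_rot"]).as_matrix().round(3))
a=camera("scene")[170:320,180:380];b=camera("top")[160:310,280:480]
cv2.imwrite("pics/p1.png",cv2.resize(np.hstack([a,b]),None,fx=2,fy=2,interpolation=cv2.INTER_CUBIC))
```

```text
3.4 [ 0.46663078 -0.08559469  0.15170789] 0.052150592187642446 [-0.36822899  0.14817218  0.21458936]
[[-0.986  0.166  0.015]
 [-0.015  0.002 -1.   ]
 [-0.166 -0.986  0.   ]]
```

View pics/p1.png

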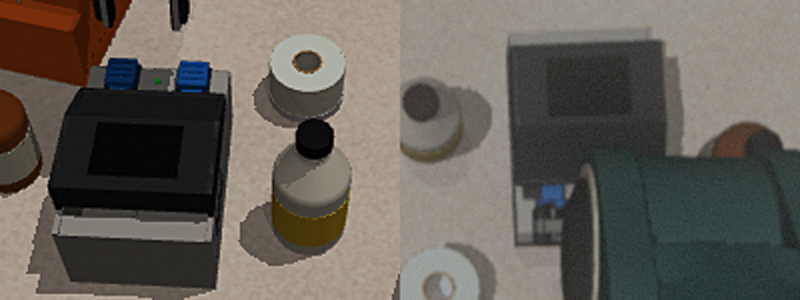

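Run:
```python
from h import *
a=camera("scene")[80:280,150:400]
cv2.imwrite("pics/p2.png",cv2.resize(a,None,fx=3,fy=3,interpolation=cv2.INTER_CUBIC))
for y in(-.0856-.033,-.0856+.033):
  for z in(.1517,.16): u=pix("scene",(.4666,y,z));print(u,(u-[150,80])*3)
```

```text
[231.98841598 181.88292055] [245.96524794 305.64876164]
[231.27056072 178.56442204] [243.81168216 295.69326613]
[269.67329791 183.96095624] [359.01989372 311.88286871]
[269.28840537 180.64864125] [357.8652161  301.94592376]
```

View pics/p2.png

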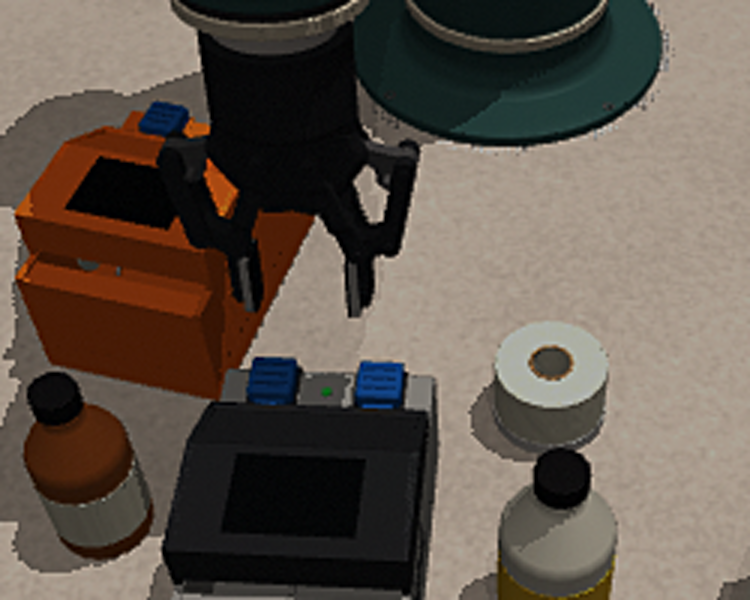

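Emit:
{"method": "drive_tool", "body": {"series": [[[0,0,-0.15],[0,0,0]],[[0.08,0.5,0],[0,0,0]],[[0.08,0.5,0],[0,0,0]],[[0,0,0],[0,0,0]],[[0,0,0],[0,0,0]],[[0,0,0],[0,0,0]]], "claw": 0.68}}

```text
clock: 4.15
position: [0.4674, -0.0791, 0.1117]
ee_rot: [0.054, 0.705, -0.704, 0.065]
ft_force: [-0.0, 0.6, 0.0]
grip_width: 0.0581
```

Run:
```python
from h import *
s=status.read_state();print(s["clock"],s["position"],s["grip_width"],s["ft_force"])
a=camera("scene")[130:280,180:380]
cv2.imwrite("pics/p3.png",cv2.resize(a,None,fx=4,fy=4,interpolation=cv2.INTER_CUBIC))
```

```text
4.15 [ 0.46741957 -0.07908478  0.11169616] 0.05809254369262793 [-0.02284435  0.64199898  0.01116921]
```

View pics/p3.png

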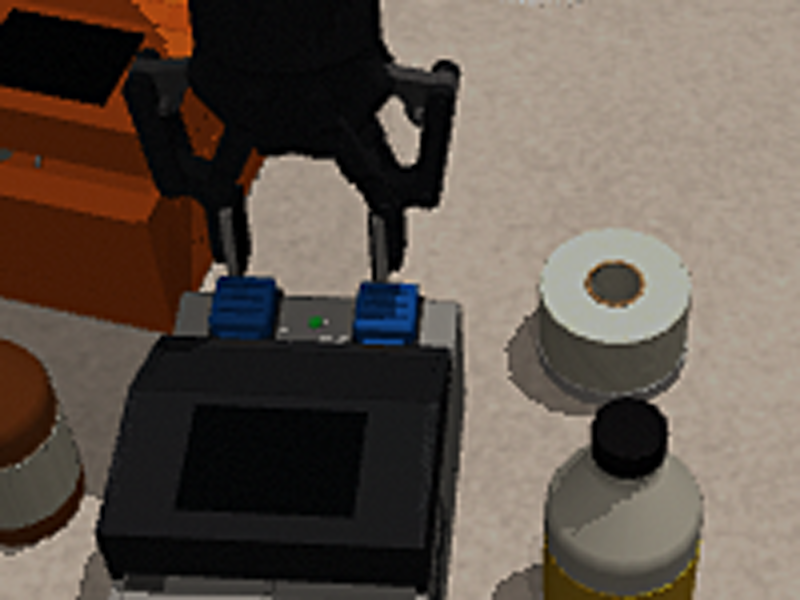

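Emit:
{"method": "drive_tool", "body": {"series": [[[-0.1,0,0],[0,0,0]],[[0.02,0.12,0],[0,0,0]],[[0.02,0.12,0],[0,0,0]],[[0,0,0],[0,0,0]],[[0,0,0],[0,0,0]]]}}

```text
clock: 4.7
position: [0.4706, -0.0791, 0.1015]
ee_rot: [0.053, 0.705, -0.704, 0.064]
ft_force: [0.3, 0.7, -0.0]
grip_width: 0.0584
```

Emit:
{"method": "drive_tool", "body": {"series": [[[0.01,0.06,0],[0,0,0]],[[0,0,0],[0,0,0]],[[0,0,0],[0,0,0]]]}}

```text
clock: 5.0
position: [0.4708, -0.0792, 0.0993]
ee_rot: [0.054, 0.705, -0.704, 0.065]
ft_force: [0.2, -0.5, 0.9]
grip_width: 0.0579
```

Emit:
{"method": "drive_tool", "body": {"series": [[[0.01,0.06,0],[0,0,0]],[[0,0,0],[0,0,0]],[[0,0,0],[0,0,0]]]}}

```text
clock: 5.3
position: [0.4708, -0.0791, 0.0968]
ee_rot: [0.054, 0.705, -0.704, 0.065]
ft_force: [-0.4, 0.2, -0.2]
grip_width: 0.0581
```

Emit:
{"method": "drive_tool", "body": {"series": [[[0.01,0.06,0],[0,0,0]],[[0,0,0],[0,0,0]],[[0,0,0],[0,0,0]]]}}

```text
clock: 5.6
position: [0.4709, -0.0792, 0.0944]
ee_rot: [0.054, 0.705, -0.704, 0.065]
ft_force: [0.9, 0.0, 1.9]
grip_width: 0.0583
```

Contact is just starting (the part-open tips sit a few mm back from the TCP). Continue in 2.5 mm steps.

Emit:
{"method": "drive_tool", "body": {"series": [[[0.01,0.06,0],[0,0,0]],[[0,0,0],[0,0,0]],[[0,0,0],[0,0,0]]]}}

```text
clock: 5.9
position: [0.4707, -0.0791, 0.0919]
ee_rot: [0.054, 0.705, -0.704, 0.065]
ft_force: [-1.6, -0.0, 2.9]
grip_width: 0.058
```

Emit:
{"method": "drive_tool", "body": {"series": [[[0.01,0.05,0],[0,0,0]],[[0,0,0],[0,0,0]],[[0,0,0],[0,0,0]]]}}

```text
clock: 6.2
position: [0.4706, -0.0792, 0.0898]
ee_rot: [0.054, 0.705, -0.704, 0.064]
ft_force: [-2.7, -1.3, 3.9]
grip_width: 0.0586
```

Run:
```python
from h import *
s=status.read_state();print(s["clock"],s["position"],s["grip_width"],s["ft_force"])
a=camera("scene")[130:280,180:380]
cv2.imwrite("pics/p4.png",cv2.resize(a,None,fx=4,fy=4,interpolation=cv2.INTER_CUBIC))
```

```text
6.2 [ 0.47056144 -0.07915941  0.08982747] 0.05864028871435863 [-2.72463083 -1.31403394  3.88047887]
```

View pics/p4.png

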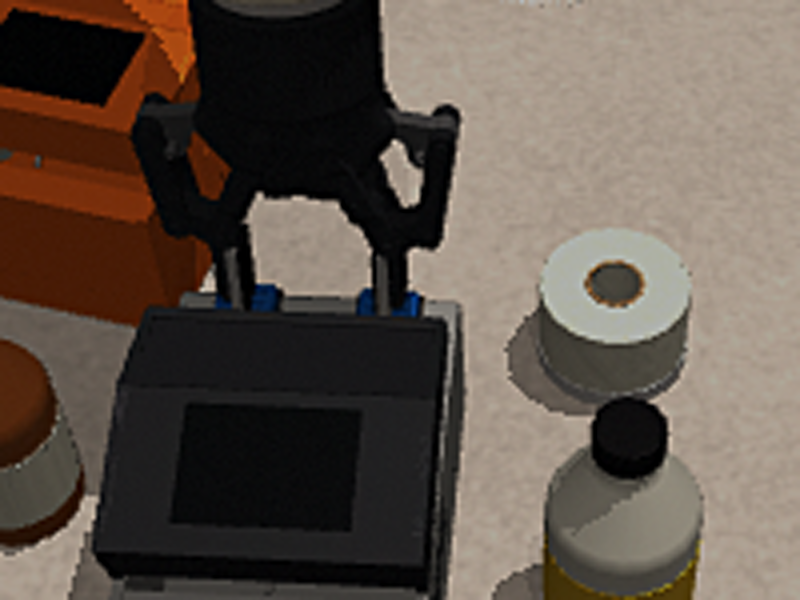

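Emit:
{"method": "drive_tool", "body": {"series": [[[0.01,0.04,0],[0,0,0]],[[0,0,0],[0,0,0]],[[0,0,0],[0,0,0]],[[0,0,0],[0,0,0]],[[0,0,0],[0,0,0]],[[0,0,0],[0,0,0]],[[0,0,0],[0,0,0]],[[0,0,0],[0,0,0]],[[0,0,0],[0,0,0]],[[0,0,0],[0,0,0]]]}}

```text
clock: 7.25
position: [0.4705, -0.0792, 0.0883]
ee_rot: [0.054, 0.705, -0.704, 0.064]
ft_force: [-4.5, -0.2, 5.5]
grip_width: 0.0575
```

Run:
```python
from h import *
s=status.read_state();print(s["clock"],s["position"],s["grip_width"],s["ft_force"])
a=camera("scene")[110:310,150:400]
cv2.imwrite("pics/p5.png",cv2.resize(a,None,fx=3,fy=3,interpolation=cv2.INTER_CUBIC))
```

```text
7.25 [ 0.47046473 -0.07917845  0.08829112] 0.05754230828112632 [-4.53588444 -0.23496943  5.54758178]
```

View pics/p5.png

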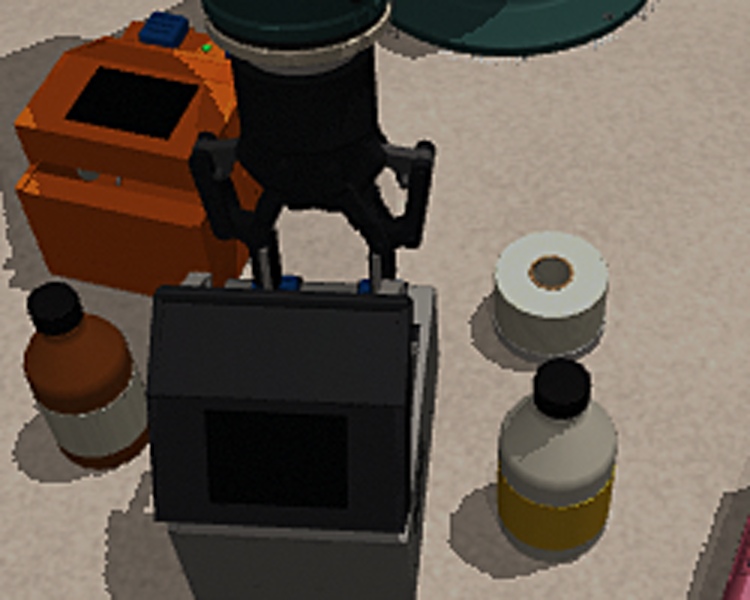

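Run:
```python
from h import *
for t in np.arange(0,1.9,.1):
    h=np.array([.6195,-.0795,.092]);a,b=122,6.5+5
    X=h+np.array([-(a*np.cos(t)-b*np.sin(t)),0,a*np.sin(t)+b*np.cos(t)])/1000
    print(round(t,1),X.round(3),(pix("scene",X)-[150,110])*3)
for i in range(2):
    a=camera("scene")[110:310,150:400]
cv2.imwrite("pics/p6.png",cv2.resize(a,None,fx=3,fy=3,interpolation=cv2.INTER_CUBIC))
```

```text
0.0 [ 0.498 -0.08   0.104] [313.67328639 313.25443686]
0.1 [ 0.499 -0.08   0.116] [310.99347978 302.56715867]
0.2 [ 0.502 -0.08   0.128] [307.96109339 293.43375293]
0.3 [ 0.506 -0.08   0.139] [304.58557213 286.00129165]
0.4 [ 0.512 -0.08   0.15 ] [300.88037441 280.41663293]
0.5 [ 0.518 -0.08   0.161] [296.8636306  276.82362982]
0.6 [ 0.525 -0.08   0.17 ] [292.55880333 275.35960231]
0.7 [ 0.534 -0.08   0.179] [287.99531374 276.15104805]
0.8 [ 0.543 -0.08   0.188] [283.20908835 279.30861198]
0.9 [ 0.553 -0.08   0.195] [278.24297179 284.92139537]
1.0 [ 0.563 -0.08   0.201] [273.14694306 293.05076057]
1.1 [ 0.574 -0.08   0.206] [267.97806909 303.72387624]
1.2 [ 0.586 -0.08   0.21 ] [262.8001307  316.92734184]
1.3 [ 0.598 -0.08   0.213] [257.68286495 332.60132003]
1.4 [ 0.61  -0.08   0.214] [252.70078573 350.63467712]
1.5 [ 0.622 -0.08   0.215] [247.93157185 370.86166775]
1.6 [ 0.635 -0.08   0.214] [243.45404775 393.06068528]
1.7 [ 0.647 -0.08   0.212] [239.34582436 416.95552052]
1.8 [ 0.658 -0.08   0.208] [235.68071069 442.21942264]
```

View pics/p6.png

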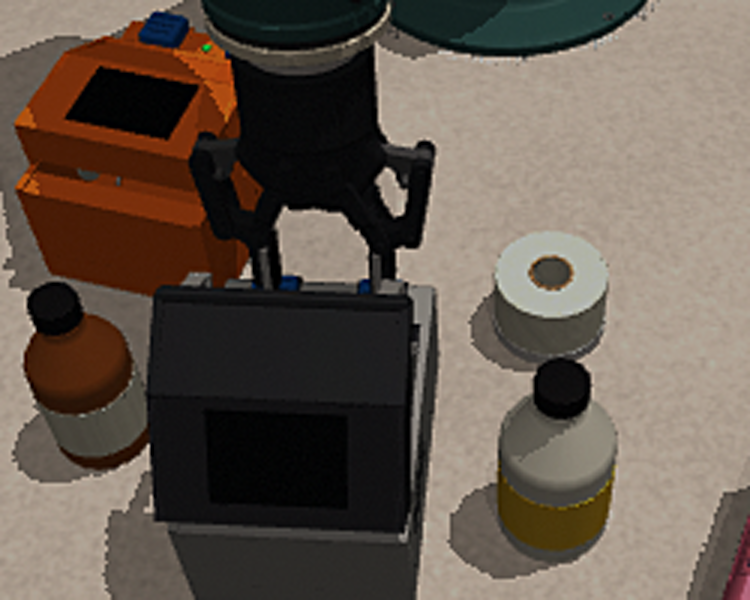

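Emit:
{"method": "drive_tool", "body": {"series": [[[0,-0.25,0],[0,0,0]],[[0,-0.5,0],[0,0,0]],[[0,-0.6,0],[0,0,0]],[[0,-0.6,0],[0,0,0]],[[0,-0.6,0],[0,0,0]],[[0,0,0],[0,0,0]],[[0,0,0],[0,0,0]]]}}

```text
clock: 8.1
position: [0.4538, -0.0795, 0.1895]
ee_rot: [0.054, 0.705, -0.704, 0.065]
ft_force: [0.5, -0.3, -1.5]
grip_width: 0.0584
```

Emit:
{"method": "drive_tool", "body": {"series": [[[0,0,0],[0,0,0]],[[0,0,0],[0,0,0]],[[0,0,0],[0,0,0]],[[0,0,0],[0,0,0]],[[0,0,0],[0,0,0]],[[0,0,0],[0,0,0]]], "claw": 0}}

```text
clock: 8.7
position: [0.4536, -0.0794, 0.1888]
ee_rot: [0.054, 0.705, -0.704, 0.065]
ft_force: [-0.2, -0.2, -0.8]
grip_width: -0.0001
```

Run:
```python
from h import *
s=status.read_state();print(s["clock"],s["position"],s["grip_width"],s["ft_force"])
a=camera("scene")[110:310,150:400]
cv2.imwrite("pics/p7.png",cv2.resize(a,None,fx=3,fy=3,interpolation=cv2.INTER_CUBIC))
```

```text
8.7 [ 0.45362053 -0.07936254  0.18875092] -8.255329022591152e-05 [-0.21162132 -0.18969403 -0.82134173]
```

View pics/p7.png

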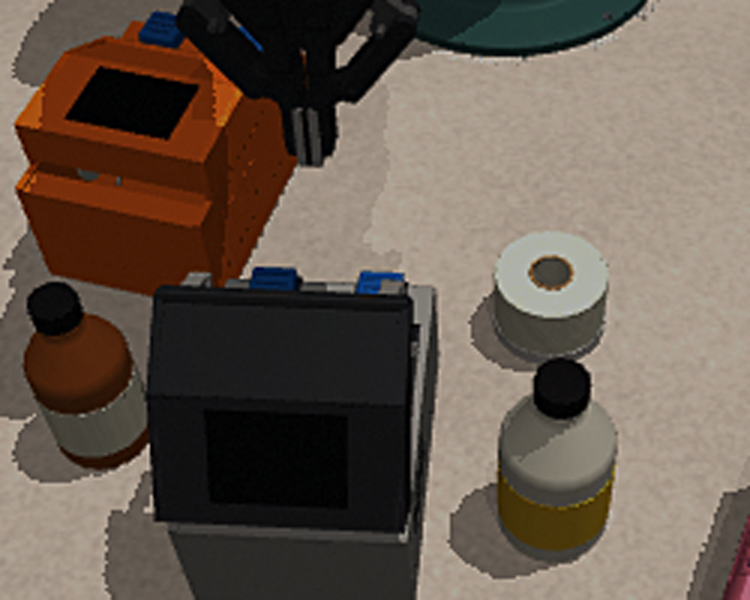

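Emit:
{"method": "drive_tool", "body": {"series": [[[-0.6,0.1,0],[0,0,0]],[[-0.6,0.1,0],[0,0,0]],[[-0.6,0.1,0],[0,0,0]],[[-0.4,0.067,0],[0,0,0]],[[-0.2,0.034,0],[0,0,0]],[[-0.2,0.034,0],[0,0,0]],[[-0.2,0.034,0],[0,0,0]],[[-0.2,0.034,0],[0,0,0]],[[-0.2,0.034,0],[0,0,0]],[[0,0,0],[0,0,0]]]}}

```text
clock: 9.75
position: [0.5842, -0.0773, 0.189]
ee_rot: [0.054, 0.705, -0.704, 0.065]
ft_force: [0.2, 0.2, 0.5]
grip_width: -0.0
```

Run:
```python
from h import *
s=status.read_state();print(s["clock"],s["position"],s["grip_width"],s["ft_force"])
a=camera("scene")[110:310,150:400]
cv2.imwrite("pics/p8.png",cv2.resize(a,None,fx=3,fy=3,interpolation=cv2.INTER_CUBIC))
```

```text
9.75 [ 0.58421789 -0.07731976  0.18904842] -1.0179074614852115e-05 [0.15665276 0.16416664 0.46055072]
```

View pics/p8.png

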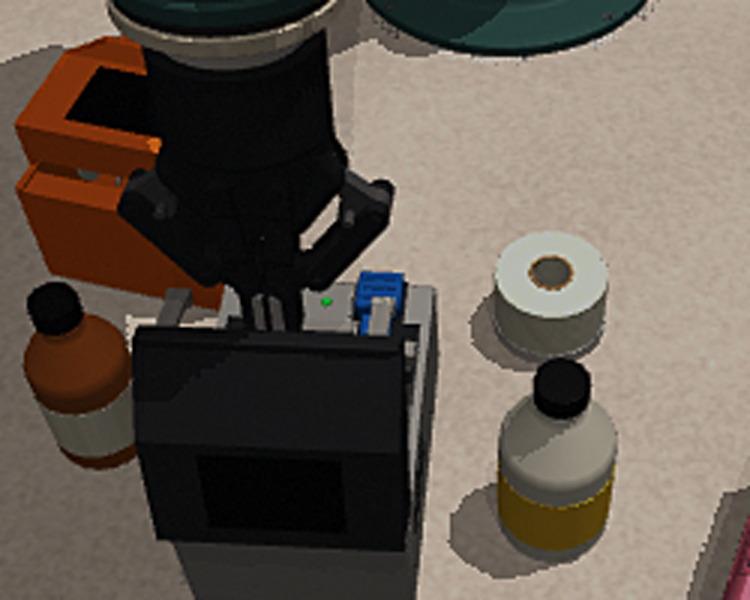

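Emit:
{"method": "drive_tool", "body": {"series": [[[-0.2,0.034,0],[0,0,0]],[[-0.2,0.034,0],[0,0,0]],[[-0.2,0.034,0],[0,0,0]],[[-0.2,0.034,0],[0,0,0]],[[-0.2,0.034,0],[0,0,0]],[[0,0,0],[0,0,0]],[[0,0,0],[0,0,0]]]}}

```text
clock: 10.5
position: [0.624, -0.0767, 0.1888]
ee_rot: [0.054, 0.705, -0.704, 0.065]
ft_force: [0.0, 0.3, -0.8]
grip_width: 0.0002
```

Run:
```python
from h import *
s=status.read_state();print(s["clock"],s["position"],s["grip_width"],s["ft_force"])
a=camera("scene")[110:310,150:400]
cv2.imwrite("pics/p9.png",cv2.resize(a,None,fx=3,fy=3,interpolation=cv2.INTER_CUBIC))
```

```text
10.5 [ 0.6239643 -0.0766675  0.1887853] 0.00019929705915877312 [ 8.16396979e-04  2.76795148e-01 -8.47974041e-01]
```

View pics/p9.png

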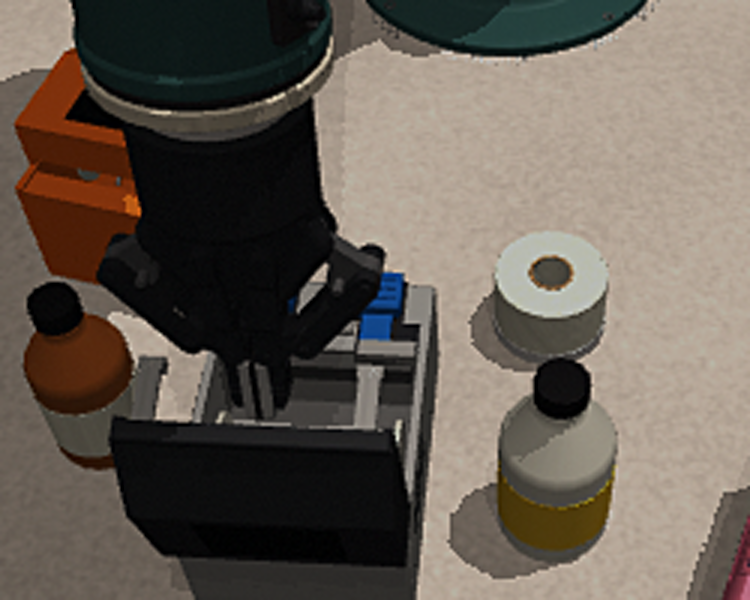

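Emit:
{"method": "drive_tool", "body": {"series": [[[0.5,-0.08,0],[0,0,0]],[[0.6,-0.1,0],[0,0,0]],[[0.6,-0.1,0],[0,0,0]],[[0.6,-0.3,0],[0,0,0]],[[0.6,-0.5,0],[0,0,0]],[[0.6,-0.5,0],[0,0,0]],[[0.6,-0.5,0],[0,0,0]],[[0,0,0],[0,0,0]],[[0,0,0],[0,0,0]],[[0,0,0],[0,0,0]],[[0,0,0],[0,0,0]]]}}

```text
clock: 11.65
position: [0.4487, -0.0793, 0.2431]
ee_rot: [0.053, 0.705, -0.704, 0.064]
ft_force: [0.9, -1.1, -0.6]
grip_width: 0.0002
```

Run:
```python
from h import *
s=status.read_state();print(s["clock"],s["position"],s["grip_width"],s["ft_force"])
a=camera("scene")[110:310,150:400];b=camera("top")
cv2.imwrite("pics/p10.png",cv2.resize(a,None,fx=3,fy=3,interpolation=cv2.INTER_CUBIC));cv2.imwrite("pics/p10t.png",b)
```

```text
11.65 [ 0.44867775 -0.07930619  0.24312908] 0.00016155981965600136 [ 0.90633351 -1.06172647 -0.64891107]
```

View pics/p10.png

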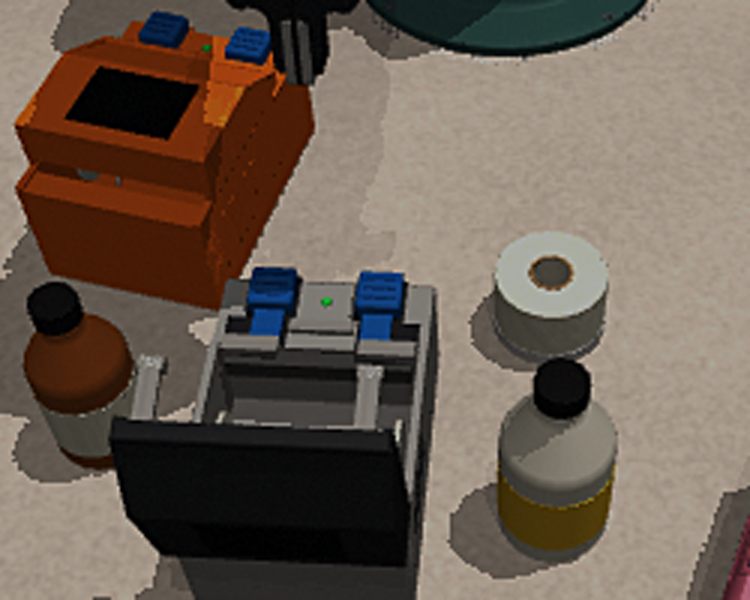

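View pics/p10t.png

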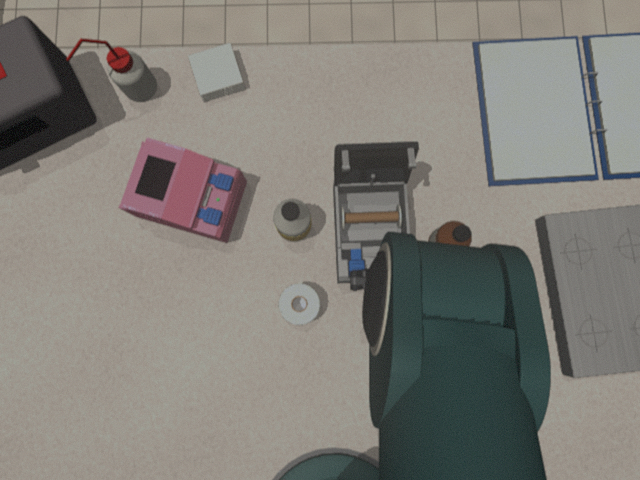

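Run:
```python
from h import *
h=np.array([.6195,-.0795,.092])
for t in (1.5,1.6,1.7,1.8):
  for b in(1,12):
    a=122;X=h+np.array([-(a*np.cos(t)-b*np.sin(t)),0,a*np.sin(t)+b*np.cos(t)])/1000
    print(t,b,pix("top",X).round(1),((pix("scene",X)-[150,110])*3).round())
a=camera("scene")[110:310,150:400]
d=cv2.absdiff(cv2.resize(a,None,fx=3,fy=3,interpolation=cv2.INTER_CUBIC),cv2.imread("pics/p10.png"));print(d[380:].max(),d[380:].mean())
```

```text
1.5 1 [380.3 169.5] [252. 354.]
1.5 12 [380.1 162.6] [248. 372.]
1.6 1 [380. 162.] [247. 375.]
1.6 12 [379.8 155.3] [243. 394.]
1.7 1 [379.7 154.7] [243. 397.]
1.7 12 [379.3 148.3] [239. 418.]
1.8 1 [379.2 147.8] [239. 421.]
1.8 12 [378.8 141.9] [236. 443.]
7 0.7001474747474747
```

```bash
python3 -c "
from station import *
print(close_job())"
```

```text
the job is handed in; nothing more can be done
None
```

The label printer is open for a new roll, and I handed the job in at about 12 s of the 45 s allowed.

- **Keys and cover:** I pressed both blue keys together with the fingertips, at about 5.5 N in total. I held them down until the cover popped up to about 1.0 rad. Then I lifted off, shut the gripper, pushed the cover over with the closed fingers and backed away.
- **Last checks:** In the top view the cover edge sits at row 143, where I would expect about row 142 for 1.8 rad, so the cover is on its rear stop. It was not moving between the last pictures.
- **Surroundings:** In the pictures both keys are back up. The printer, both bottles and the spare roll look unmoved, judged by eye. The gripper is well clear of everything and the force reading is only noise.
- **Limits:** No check failed. I judged the joint angles from the pictures only, because nothing reads them directly. While I pressed, the force also showed about 4.5 N pushing the tool back towards the robot, but the printer did not visibly shift.

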